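# Feed a specimen carrier round the bend into the analyser dock

## Robot

A 6-joint arm with a two-finger parallel gripper is mounted at the origin on the work surface. World frame = base frame: x ahead of the robot, y to its left, z up, the work surface at z = 0. Lengths are in m, angles in rad, forces in N, time in s.
With the tool pointing down it reaches from about 0.325 to 1 m from the base axis. Payload 5.1 kg.
Tool frame: the origin (TCP) lies between the finger pads; the fingertips stand 22 mm ahead of it and the grasp point (between the pads) lies 3 mm ahead of it; z points along the fingers, y is the direction in which the jaws open and shut (so a half turn about z gives the same grasp; the last joint's range is limited). The gripper opens to 85 mm and grips with 20 to 120 N. Pads are 22 mm wide; open, the fingers measure 114 mm over their backs; the gripper's body (76 mm by 85 mm) begins 54 mm behind the grasp point. The pads swing forward as they close: fully open they stand 13 mm farther back than shut.
Start: joints at [1.032, 0.124, 1.65, -0, 1.367, -0.083], TCP at [0.286, 0.584, 0.253] pointing down, gripper open.
Joint ranges: [-2.61, 2.61], [-1.02, 2.33], [0.03, 2.71], [-1.35, 4.49], [0.32, 2.68], [-2.91, 2.91]. Speed limits (rad/s): [2.57, 2.57, 3.14, 3.14, 3.14, 3.14].

## Interface

Orientations are given as a 3x3 rotation matrix whose columns are the frame's x, y, z axes.
In Python, from workcell import robot, cams, job gives the robot as it stands.
- The arm moves only by the tool drive_tool, never from a script. Its argument "increments" is a list of rows, each a list of 3 entries, a list of its own where there are three numbers: the opening, from -1 (shut) to 1 (fully open), so that 0 is half open, then the shift along the tool's x, y, z in cm, then the turn, a rotation vector about the tool's x, y, z in rad. In form: [[jaw, [tx, ty, tz], [ax, ay, az]], ...]. A call has 1 to 8 rows; each row is the pose to reach, as a shift and turn from the pose commanded when the call began, along the tool's axes at that moment; what a row does not reach only later rows make up. A row lasts 1/8 s, in which the tool goes at most 62.5 mm and 10.7 degrees, less where a joint would pass 70% of its speed; a pose out of reach is approached as far as the arm can. A call with a gripper value outside its range is refused whole. The fingers move at their own pace and stop on an object; the grip force is fixed at half the most. Time passes only in rows, so rows that repeat a pose let the fingers close. It gives the time, the measured TCP pose, the force and the opening at its end, in the units of the state.
- robot.get_obs(): the state, without advancing time (a new reading comes with each control period).
- cams.read_camera(name): name is "scene" or "top" or "wrist"; returns the picture (384x512x3 uint8, red, green, blue); there is no depth.
- cams.camera_info(name): a dict with "K" (3x3 intrinsics, pixels), "origin" and "attitude" of the camera in the world; the wrist camera has in their place "tool_from_camera" (4x4, takes a point from camera to tool coordinates, whose origin is the TCP and whose axes are the flange's). Camera axes: x right, y down, z forward; pixel columns grow to the right and rows downward; lengths in m; the calibration is good to about 2 mm. The wrist camera is an equidistant fisheye: a pixel r from the principal point sees the ray r / f radians off the axis. A picture is of the moment at which its call begins: read the wrist's pose just before it. camera_info takes no time and is no camera call.
- job.sign_off(): hands the job in, once; it reports no verdict.
The state is a dict: "time": time; "joints": joint angles; "joint_vel": joint speeds; "tau": joint torques, N m; "position": TCP position; "tool_rot": TCP orientation; "contact_force": force on the tool from outside, world axes, zero at the start; "ft_torque": the same for the moment, N m; "opening": finger opening in m.
Only numpy, scipy, OpenCV 4.12 (cv2) and the standard library are available. Lean on these libraries where they do the work, as an engineer would, in place of code of your own. Each camera call takes 0.05 s, during which the arm holds its last target. There are 200 camera calls.

## Task

Stand the two-tube specimen carrier on the open apron of the feeder track, then slide it between the rails, round the bend and up to the dock until it has pushed the dock's plunger fully in, and seat it there with a steady push of 10 to 15 N for half a second. Once it is between the rails keep it down on the deck, never let it press on rails or dock with more than about 20 N, and press the plunger only with the carrier. Leave the carrier standing there and leave the other things alone.

Things in the scene. Friction and masses are not known exactly. Their poses are not given: they have to be found in the camera images.
- track: Feeder track: grey deck plate, 245 x 245 mm, fixed to the table. Origin on the table under the centre of the bend's arc; x along the entry leg, y along the exit leg (both in the direction of travel), z up. The deck covers x -130 to 115, y -110 to 135 mm, top at z = 10. Two aluminium rails on it, 6 mm thick and 16 mm high, form a channel 46 mm wide that turns left from entry leg to exit leg.
- entry (a point): Point on the deck's top on the open apron, (-70, -70, 10) mm in the track's frame; axes as the track. The drawn entry leg is the line y = -70; its rails run from x = -48 to 0, flared from 66 mm wide at x = -48 to 46 mm at x = -15. No rails at x below -48. A carrier standing here with its long side along x has its front end in the flared mouth.
- bend (a point): Point on the deck's top half-way round the drawn bend, (49.5, -49.5, 10) mm in the track's frame; axes as the track. The bend's centre line is a quarter circle of radius 70 mm about the track's origin, from (0, -70) to (70, 0). The rails are clamped in slots: all together they stand up to 4 mm off the drawn place in x and in y; this offset is not measured and must be felt or seen.
- exit (a point): Point on the deck's top where the drawn exit leg begins, (70, 0, 10) mm in the track's frame; axes as the track. Its rails run on to y = 70. Beyond stands the dock, a white block 50 mm wide, 44 mm high, with a steel plunger plate facing the leg (36 mm wide, 12 to 36 mm above the deck). The dock is clamped in a slot: the untouched plunger's face lies anywhere from y = 78 to 98 mm; not measured.
- plunger (a joint): How far the dock's plunger is pushed in, m: 0 at the start, bottoms firmly at 0.006. It takes about 5 N to slide, has no spring and stays where it is left.
- carrier_mid (a point): Centre of the specimen carrier's block, 25 mm above its underside. White plastic, stadium-shaped in plan: 64 mm long (x), 40 mm wide (y), ends rounded to 20 mm radius, 50 mm high, upright sides; two tube caps stand 12 mm above its top at x = +14 and -14 mm. About 0.25 kg. Either end may lead. It binds if pushed askew. Starts on the table to the right of the track.
- jar: Small closed amber glass jar, 30 mm across, 42 mm high, standing on the deck in the corner inside the bend, well off the channel; origin at the centre of its underside. Leave it alone.
- puck: Round white single-tube carrier, 46 mm across, block 28 mm high, tube cap to 40 mm; origin at the centre of its underside. Not the one to load: leave it alone.
- cup: Closed specimen cup, 60 mm across, 65 mm high; origin at the centre of its underside. Leave it alone.
Mind the look-alikes: they are no part of the job. Leave any brown or yellow look-alike of the part that bears carrier_mid alone.

How it is judged:
By the outcome, as a careful person would: the job done as asked, in the order asked, and still so for the second after the job is handed in, with the robot touching nothing.
It also fails if it takes over 72 s, if anything falls off the work surface, if the arm or the gripper's body presses on something with over 40 N, if the wrist force passes 120 N, or if a joint passes its speed limit or range.

## Working session

There is one attempt and no reset: what is moved stays moved. The work goes in short steps, Python scripts to look and compute and a tool call to move; the robot and the scene stay as the last step left them, time stands still between calls to the robot, and variables do not carry over. Pictures are saved under pics/ and viewed, about 8 in all and at most 12, crops included, and the job is handed in when it is done.

Besides the shell and the picture viewer there is one more tool, called after "Emit:" as a command line: name --argument value ..., lists and objects as JSON in quotes. drive_tool: Moves the arm, as the interface text tells. Its arguments: {"type":"object","properties":{"increments":{"type":"array","items":{"type":"array"}}},"required":["increments"]}

```bash
mkdir -p pics; ls; python3 - <<'E'
from workcell import robot,cams,job
import cv2,numpy as np
o=robot.get_obs();print({k:np.round(v,4).tolist() for k,v in o.items()})
for n in ["scene","top","wrist"]:
    print(n,{k:np.round(v,5).tolist() if not isinstance(v,str) else v for k,v in cams.camera_info(n).items()})
for n in ["scene","top"]:
    cv2.imwrite(f"pics/{n}0.png",cams.read_camera(n)[:,:,::-1])
a=cv2.imread("pics/top0.png");b=cv2.imread("pics/scene0.png")
cv2.imwrite("pics/t0b.png",cv2.resize(a,(800,600),interpolation=cv2.INTER_CUBIC))
E
```

```text
pics
{'time': 0.0, 'joints': [1.0324, 0.1246, 1.6517, -0.0, 1.3675, -0.0826], 'joint_vel': [-0.0005, -0.0015, 0.0003, 0.0004, 0.0013, -0.0003], 'tau': [-0.001, -42.3617, -36.545, -0.0001, 0.0069, -0.0], 'position': [0.2859, 0.5832, 0.252], 'tool_rot': [[-0.8979, 0.4401, -0.001], [0.4402, 0.8979, -0.0018], [0.0001, -0.0021, -1.0]], 'contact_force': [-0.0069, 0.4606, -0.2923], 'ft_torque': [0.0195, -0.0016, -0.0277], 'opening': 0.0852}
scene {'K': [[384.22613, 0.0, 251.82742], [0.0, 384.22613, 186.85515], [0.0, 0.0, 1.0]], 'origin': [0.89554, 0.40362, 0.51206], 'attitude': [[-0.85802, 0.30387, -0.41408], [0.51361, 0.50537, -0.6934], [-0.00144, -0.80763, -0.58969]]}
top {'K': [[377.85658, 0.0, 252.17753], [0.0, 377.85658, 195.18837], [0.0, 0.0, 1.0]], 'origin': [0.37596, -0.16888, 1.05082], 'attitude': [[0.01885, -0.98641, 0.16325], [-0.99981, -0.0193, -0.0012], [0.00433, -0.16319, -0.98658]]}
wrist {'K': [[297.31864, 0.0, 258.32471], [0.0, 297.31864, 190.5333], [0.0, 0.0, 1.0]], 'tool_from_camera': [[0.00021, -0.94484, -0.32753, 0.08431], [1.0, 0.0005, -0.00079, 0.00028], [0.00091, -0.32753, 0.94484, -0.12148], [0.0, 0.0, 0.0, 1.0]]}
```

View pics/t0b.png

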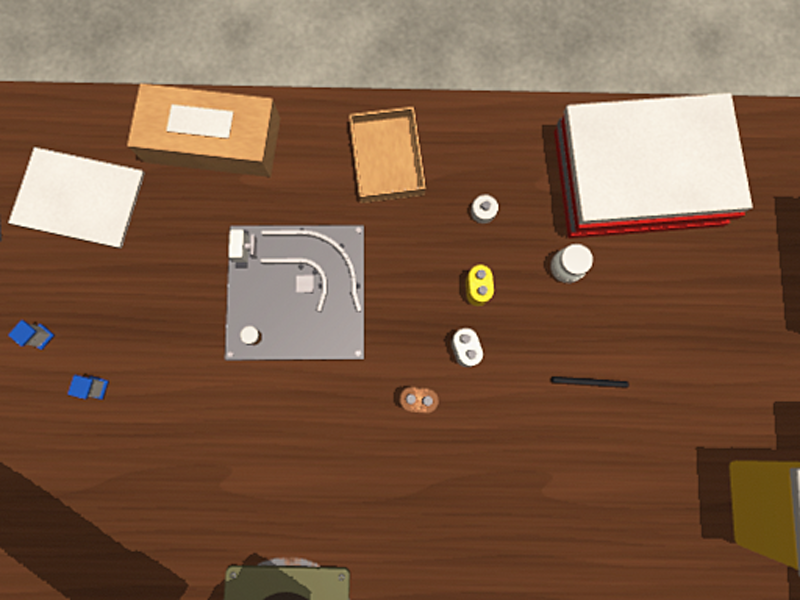

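View pics/scene0.png

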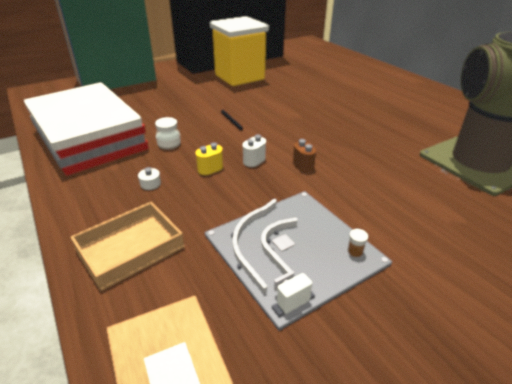

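Top view: the possible carriers (800x600 pixels) are white two-tube (467,347), yellow (480,285), brown (419,400) and the round white puck (484,208). The white stadium with two caps at (467,347) fits the description. Next I crop it and the deck for measuring.

```bash
cat > h.py <<'E'
import numpy as np,cv2
from workcell import robot,cams
def ray(n,px,obs=None):
    px=np.atleast_2d(np.float64(px));i=cams.camera_info(n);K=np.array(i["K"])
    d=np.c_[(px[:,0]-K[0,2])/K[0,0],(px[:,1]-K[1,2])/K[1,1]]
    if n=="wrist":
        T=np.array(i["tool_from_camera"]);r=np.linalg.norm(d,axis=1)[:,None]
        v=np.c_[d*np.sinc(r/np.pi),np.cos(r)]
        R=np.array(obs["tool_rot"]);return R@T[:3,3]+obs["position"],(R@T[:3,:3]@v.T).T
    return np.array(i["origin"]),(np.array(i["attitude"])@np.c_[d,np.ones(len(d))].T).T
def plane(n,px,z,obs=None):
    o,v=ray(n,px,obs);return o+v*((z-o[2])/v[:,2])[:,None]
def project(n,P,obs=None):
    P=np.atleast_2d(P);i=cams.camera_info(n);K=np.array(i["K"])
    if n=="wrist":
        T=np.array(i["tool_from_camera"]);c=((P-obs["position"])@np.array(obs["tool_rot"])-T[:3,3])@T[:3,:3]
        rho=np.hypot(c[:,0],c[:,1])[:,None];d=c[:,:2]/rho*np.arctan2(rho,c[:,2:])
    else:
        c=(P-np.array(i["origin"]))@np.array(i["attitude"]);d=c[:,:2]/c[:,2:]
    return d*[K[0,0],K[1,1]]+[K[0,2],K[1,2]]
E
python3 - <<'E'
from h import *
s=1.5625
print("deck TL TR BR BL",plane("top",np.array([[230,226],[364,226],[364,359],[226,359]])/s,.01).round(4).tolist())
print("car caps",plane("top",np.array([[464.5,339],[470,354]])/s,.062).round(4).tolist())
a=cv2.imread("pics/top0.png");C=np.zeros((560,800,3),np.uint8)
d=a[138:238,140:240];C[:550,:550]=cv2.resize(d,None,fx=5.5,fy=5.5,interpolation=cv2.INTER_CUBIC)
d=a[160:270,258:318];C[:440,555:795]=cv2.resize(d,None,fx=4,fy=4,interpolation=cv2.INTER_CUBIC)
cv2.imwrite("pics/c1.png",C)
E
```

```text
deck TL TR BR BL [[0.6884, 0.1319, 0.01], [0.6933, -0.1125, 0.01], [0.4508, -0.1191, 0.01], [0.4462, 0.1234, 0.01]]
car caps [[0.4839, -0.2897, 0.062], [0.4588, -0.2989, 0.062]]
```

View pics/c1.png

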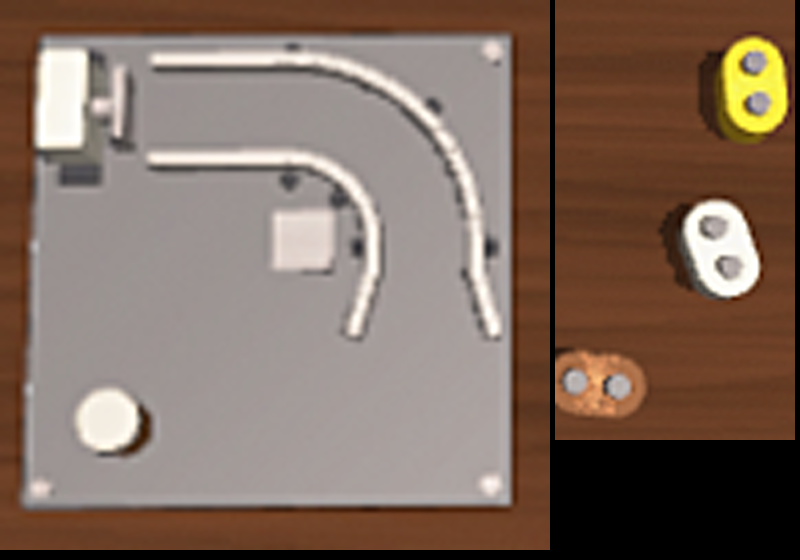

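The crop confirms it: white stadium with two grey caps, at crop pixel (721,247). It lies at about (0.471, -0.294), long axis about 20°. The deck is at about (0.45–0.69, -0.115–0.13). I'll move to a view pose above both.

Emit:
drive_tool --increments '[[1,[-4,-3.5,0],[0,0,0.18]],[1,[-8,-7,0],[0,0,0.36]],[1,[-12,-10.5,0],[0,0,0.54]],[1,[-16,-14,0],[0,0,0.72]],[1,[-20,-17.5,0],[0,0,0.9]],[1,[-24,-21,0],[0,0,1.08]],[1,[-28,-24.5,0],[0,0,1.26]],[1,[-32,-28,0],[0,0,1.44]]]'

```text
time: 1.1
position: [0.4503, 0.1896, 0.2529]
tool_rot: [[0.325, 0.946, -0.0], [0.946, -0.325, -0.0], [-0.0, -0.0, -1.0]]
contact_force: [0.5, 0.3, 0.1]
opening: 0.0855
```

Emit:
drive_tool --increments '[[1,[-4,3.6,0],[0,0,0.18]],[1,[-8,7,0],[0,0,0.36]],[1,[-12,10.6,0],[0,0,0.54]],[1,[-16,14.2,0],[0,0,0.7]],[1,[-20,17.7,0],[0,0,0.83]],[1,[-23.5,20.8,0],[0,0,0.89]],[1,[-23.5,20.8,0],[0,0,0.89]],[1,[-23.5,20.8,0],[0,0,0.89]]]'

```text
time: 2.1
position: [0.5719, -0.0974, 0.2527]
tool_rot: [[0.937, 0.348, -0.001], [0.348, -0.937, 0.001], [-0.001, -0.001, -1.0]]
contact_force: [-0.4, -0.4, -0.6]
opening: 0.0852
```

```bash
python3 - <<'E'
from h import *
import pickle
o=robot.get_obs();w=cams.read_camera("wrist")[:,:,::-1]
pickle.dump(o,open("w1.pkl","wb"));cv2.imwrite("pics/w1.png",w);print(o["time"],o["position"],o["tool_rot"])
cv2.imwrite("pics/w1b.png",cv2.resize(w,(800,600),interpolation=cv2.INTER_CUBIC))
E
```

```text
2.1 [ 0.57187014 -0.09744854  0.25267948] [[ 9.37347472e-01  3.48393717e-01 -1.23837327e-03]
 [ 3.48394745e-01 -9.37347620e-01  7.36158096e-04]
 [-9.04313382e-04 -1.12147867e-03 -9.99998962e-01]]
```

View pics/w1b.png

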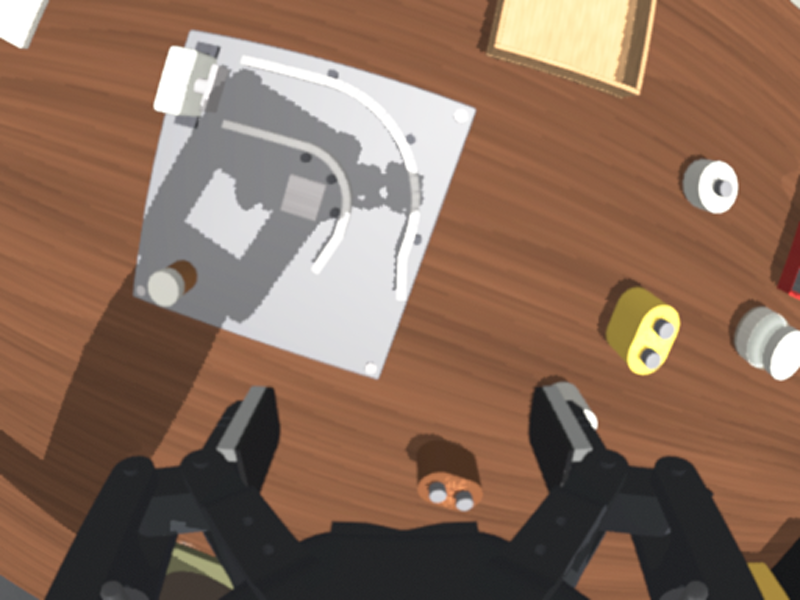

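```bash
cat >> h.py <<'E'
def T2(p,q):  # track (m) -> world xy, p=(x,y,yaw)
    c,s=np.cos(p[2]),np.sin(p[2]);q=np.atleast_2d(q);return q[:,:2]@np.array([[c,s],[-s,c]])+p[:2]
def rect(img,n,p,z,x0,x1,y0,y1,s,obs=None): # up=+x track, left=+y track; s px/mm
    W,H=int((y1-y0)*s),int((x1-x0)*s);v,u=np.mgrid[0:H,0:W]
    q=np.c_[(x1-v.ravel()/s)*1e-3,(y1-u.ravel()/s)*1e-3]
    m=project(n,np.c_[T2(p,q),np.full(len(q),z)],obs).astype(np.float32).reshape(H,W,2)
    return cv2.remap(img,m[...,0],m[...,1],cv2.INTER_CUBIC)
E
python3 - <<'E'
from h import *
import pickle
from scipy.optimize import least_squares
o=pickle.load(open("w1.pkl","rb"));img=cv2.imread("pics/w1.png")
c=(np.array([[192,31],[475,108],[378.5,379.5],[134,295]])+.5)/1.5625-.5
q=np.array([[115,135],[115,-110],[-130,-110],[-130,135]])*1e-3
P=plane("wrist",c,.01,o)[:,:2]
r=least_squares(lambda p:(T2(p,q)-P).ravel(),[.57,0,0]);print(r.x,r.fun.reshape(4,2)*1e3)
Pt=plane("top",np.array([[38,37],[511,36],[511,507],[24,507]])/5.5+[140,138],.01)[:,:2]
rt=least_squares(lambda p:(T2(p,q)-Pt).ravel(),[.57,0,0]);print(rt.x,rt.fun.reshape(4,2)*1e3)
p=r.x;np.save("p.npy",p)
A=rect(img,"wrist",p,.026,-65,125,-125,140,3,o)
for k in range(-60,121,20): A[int((125-k)*3),::6]=(0,0,255)
for k in range(-120,141,20): A[::6,min(int((140-k)*3),794)]=(255,0,0)
cv2.imwrite("pics/r1.png",A);print(A.shape)
E
```

```text
[ 0.57935486 -0.00474879  0.02749263] [[ 1.4459252   2.05517802]
 [ 0.38450227 -2.261398  ]
 [-0.04638681 -0.70490949]
 [-1.78404066  0.91112947]]
[ 0.57691847 -0.00594641  0.02606004] [[ 0.23325474 -0.72516462]
 [ 1.13307469 -0.53047115]
 [ 0.17940149 -0.28388067]
 [-1.54573091  1.53951644]]
(570, 795, 3)
```

View pics/r1.png

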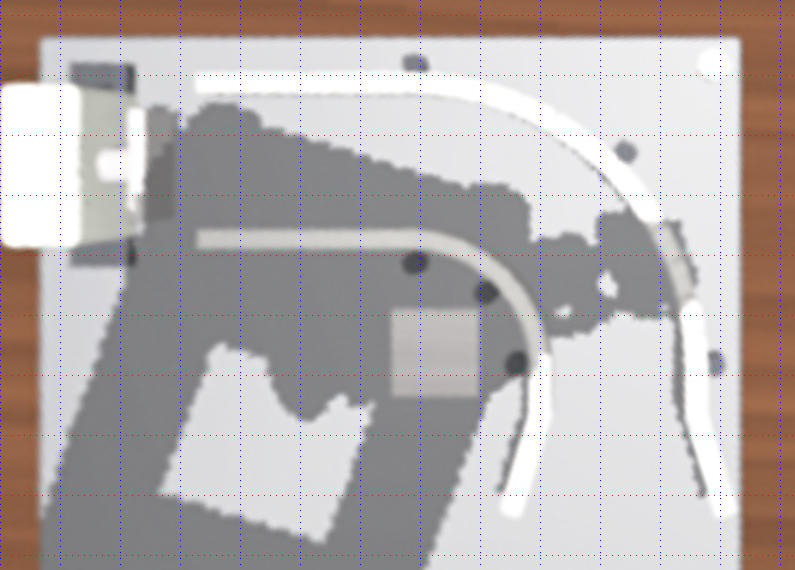

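Rectified at z=26 mm, in track coordinates:
- Exit rails' inner faces are at v≈94 and 229, so the channel centre is x≈71.
- Entry rails' inner faces are at u≈551 and 683, so the centre is y≈-65.7.
- The rail offset is therefore about (+1, +4.5) mm in this fit.
- The plunger face (u≈146) is at y≈88–91.

Now to a position above the carrier.

Emit:
drive_tool --increments '[[1,[-4.1,3.8,0],[0,0,0]],[1,[-8.2,7.5,0],[0,0,0]],[1,[-12.2,11.2,2],[0,0,0]],[1,[-16.3,15,6],[0,0,0]],[1,[-16.3,15,11],[0,0,0]],[1,[-16.3,15,13],[0,0,0]],[1,[-16.3,15,13],[0,0,0]]]'

```text
time: 3.02
position: [0.4714, -0.2934, 0.1221]
tool_rot: [[0.937, 0.35, -0.002], [0.35, -0.937, 0.002], [-0.002, -0.003, -1.0]]
contact_force: [-0.2, 0.6, 0.3]
opening: 0.0855
```

```bash
python3 - <<'E'
from h import *
import pickle
o=robot.get_obs();w=cams.read_camera("wrist")[:,:,::-1]
pickle.dump(o,open("w2.pkl","wb"));cv2.imwrite("pics/w2.png",w);print(o["time"],o["position"],o["contact_force"])
print(project("wrist",np.array([[.4839,-.2897,.062],[.4588,-.2989,.062],o["position"]]),o))
cv2.imwrite("pics/w2b.png",cv2.resize(w,(640,480),interpolation=cv2.INTER_CUBIC))
E
```

```text
3.025 [ 0.47141811 -0.29342297  0.12214435] [-0.22609377  0.64893081  0.25695652]
[[259.79592935 203.051958  ]
 [259.4698171  238.90672252]
 [258.26311782 272.41325885]]
```

View pics/w2b.png

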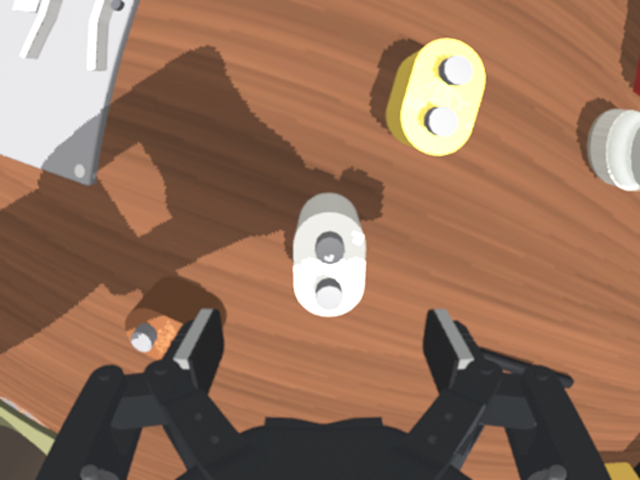

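The carrier is straight ahead between the fingers, caps at (330,243) and (329,290). Its sides line up with the tool.

```bash
python3 - <<'E'
from h import *
import pickle
o=pickle.load(open("w2.pkl","rb"))
P=plane("wrist",np.array([[330,243],[329,291]])/1.25,.062,o);m=P.mean(0)
print(P,np.linalg.norm(P[0]-P[1]),np.degrees(np.arctan2(*(P[0]-P[1])[[1,0]])),m,(m-o["position"])@np.array(o["tool_rot"])*100)
E
```

```text
[[ 0.49051439 -0.29013075  0.062     ]
 [ 0.4641661  -0.29961325  0.062     ]] 0.028002675556074528 19.79332664620372 [ 0.47734024 -0.294872    0.062     ] [0.51322788 0.35956696 6.01269029]
```

Emit:
drive_tool --increments '[[1,[0.4,0.2,2],[0,0,0]],[1,[0.4,0.2,5],[0,0,0]],[1,[0.4,0.2,7.5],[0,0,0]],[1,[0.4,0.2,8.3],[0,0,0]],[0.2,[0.4,0.2,8.3],[0,0,0]],[-0.5,[0.4,0.2,8.3],[0,0,0]],[-0.5,[0.4,0.2,8.3],[0,0,0]],[-0.5,[0.4,0.2,8.3],[0,0,0]]]'

```text
time: 4.08
position: [0.4773, -0.2963, 0.042]
tool_rot: [[0.937, 0.348, 0.003], [0.348, -0.937, -0.002], [0.002, 0.002, -1.0]]
contact_force: [0.2, 1.1, 5.5]
opening: 0.0391
```

Emit:
drive_tool --increments '[[-0.5,[0,0,-3],[0,0,0]],[-0.5,[1,-2,-6.5],[0,0,0.04]],[-0.5,[3,-6.5,-6.5],[0,0,0.12]],[-0.5,[5,-11,-6.5],[0,0,0.2]],[-0.5,[7.2,-15.5,-6.5],[0,0,0.28]],[-0.5,[9.45,-20.2,-6.5],[0,0,0.33]],[-0.5,[9.45,-20.2,-6.5],[0,0,0.33]],[-0.5,[9.45,-20.2,-6.5],[0,0,0.33]]]'

```text
time: 5.08
position: [0.494, -0.0733, 0.1049]
tool_rot: [[1.0, 0.027, -0.001], [0.027, -1.0, -0.0], [-0.001, 0.0, -1.0]]
contact_force: [-0.7, 0.1, -2.8]
opening: 0.0394
```

```bash
python3 - <<'E'
from h import *
import pickle
o=robot.get_obs();w=cams.read_camera("wrist")[:,:,::-1]
pickle.dump(o,open("w3.pkl","wb"));cv2.imwrite("pics/w3.png",w);print(o["time"],o["position"],o["contact_force"],o["tool_rot"])
# caps at tool coords
R=np.array(o["tool_rot"])
# assume TCP z - underside = .0395..: cap tops at +.062
for dx in (.014,-.014): print(project("wrist",o["position"]+R@[dx,0,-(.062-.0415)],o))
cv2.imwrite("pics/w3b.png",cv2.resize(w,(800,600),interpolation=cv2.INTER_CUBIC))
E
```

```text
5.075 [ 0.4939924  -0.07331125  0.10486955] [-0.71680666  0.06587725 -2.80497023] [[ 9.99642461e-01  2.67277031e-02 -7.61802619e-04]
 [ 2.67274623e-02 -9.99642705e-01 -3.24547492e-04]
 [-7.70204840e-04  3.04070402e-04 -9.99999657e-01]]
[[258.50597948 273.00455369]]
[[258.4730603  321.51891685]]
```

View pics/w3b.png

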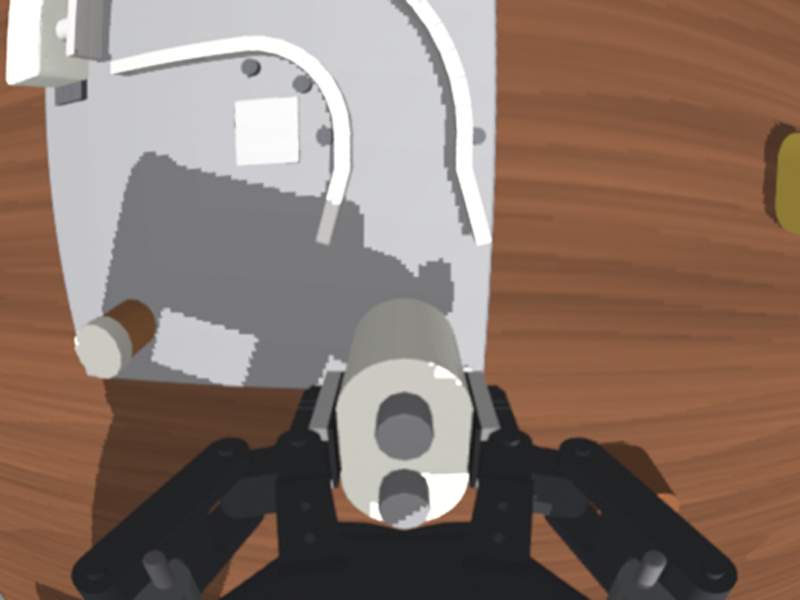

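Held carrier: caps at (404,433) and (404,508), laterally exactly where the model predicts. The tool-y calibration is therefore good, and the carrier sits about 2 mm back along tool x. Next I rectify this view to measure the entry leg finely.

```bash
python3 - <<'E'
from h import *
import pickle
o=pickle.load(open("w3.pkl","rb"));img=cv2.imread("pics/w3.png");p=np.load("p.npy")
A=rect(img,"wrist",p,.026,-60,90,-115,85,4,o)
for k in range(-50,91,10): A[min(int((90-k)*4),599),::8]=(0,0,255)
for k in range(-110,81,10): A[::8,int((85-k)*4)]=(255,0,0)
cv2.imwrite("pics/r3.png",A)
E
```

```text
(no output)
```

View pics/r3.png

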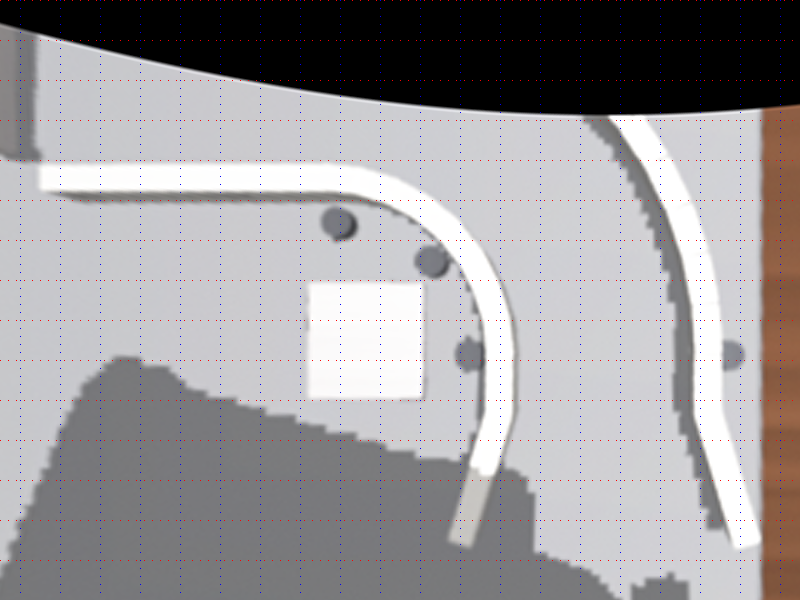

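In this frame the entry channel is centred on y≈-65.5, and the rails are offset by about (+1.7, +4.6). The carrier is at (-87, -66). I'll lower it gently onto the apron.

Emit:
drive_tool --increments '[[-0.5,[0,-0.08,2.5],[0,0,0]],[-0.5,[0,-0.08,4.3],[0,0,0]],[-0.5,[0,-0.08,4.7],[0,0,0]],[-0.5,[0,-0.08,4.9],[0,0,0]],[-0.5,[0,-0.08,5.0],[0,0,0]],[-0.5,[0,-0.08,5.1],[0,0,0]],[-0.5,[0,-0.08,5.1],[0,0,0]],[-0.5,[0,-0.08,5.1],[0,0,0]]]'

```text
time: 6.12
position: [0.4945, -0.0725, 0.0545]
tool_rot: [[1.0, 0.026, 0.0], [0.026, -1.0, -0.0], [0.0, 0.0, -1.0]]
contact_force: [-0.7, 0.1, -3.2]
opening: 0.0392
```

Emit:
drive_tool --increments '[[-0.5,[0,0,0.06],[0,0,0]],[-0.5,[0,0,0.12],[0,0,0]],[-0.5,[0,0,0.18],[0,0,0]],[-0.5,[0,0,0.18],[0,0,0]]]'

```text
time: 6.62
position: [0.4943, -0.0725, 0.0524]
tool_rot: [[1.0, 0.026, -0.0], [0.026, -1.0, 0.0], [-0.0, -0.0, -1.0]]
contact_force: [0.4, -0.4, -1.8]
opening: 0.039
```

Emit:
drive_tool --increments '[[-0.5,[0,0,0.05],[0,0,0]],[-0.5,[0,0,0.1],[0,0,0]],[-0.5,[0,0,0.1],[0,0,0]],[-0.5,[0,0,0.1],[0,0,0]]]'

```text
time: 7.12
position: [0.4945, -0.0726, 0.052]
tool_rot: [[1.0, 0.026, -0.0], [0.026, -1.0, -0.0], [-0.0, 0.0, -1.0]]
contact_force: [-3.5, 0.6, 3.6]
opening: 0.0388
```

Emit:
drive_tool --increments '[[-0.5,[0.5,0,0],[0,0,0]],[-0.5,[1.2,0,0],[0,0,0]],[-0.5,[2.0,0,0],[0,0,0]],[-0.5,[2.8,0,0],[0,0,0]],[-0.5,[3.5,0,0],[0,0,0]],[-0.5,[4.0,0,0],[0,0,0]],[-0.5,[4.0,0,0],[0,0,0]]]'

```text
time: 8.0
position: [0.5354, -0.0717, 0.052]
tool_rot: [[1.0, 0.026, 0.002], [0.026, -1.0, -0.0], [0.002, 0.0, -1.0]]
contact_force: [-0.6, -0.1, 2.5]
opening: 0.0393
```

```bash
cat > path.py <<'E'
import numpy as np
from scipy.optimize import brentq
R=70.;L=R*np.pi/2
def cl(s):
    if s<0:return np.array([s,-R])
    if s<L:return R*np.array([np.sin(s/R),-np.cos(s/R)])
    return np.array([R,s-L])
def pose(s,e=1.2): # s = centre line param of rear circle centre+12
    a=cl(s-12);f=brentq(lambda t:np.linalg.norm(cl(t)-a)-24,s,s+20);b=cl(f)
    h=b-a;h/=np.linalg.norm(h);return (a+b)/2+e*h,np.arctan2(h[1],h[0])
def call(s0,ss,e=1.2):
    p0,t0=pose(s0,e);c,s_=np.cos(t0),np.sin(t0)
    for s in ss:
        p,t=pose(s,e);d=p-p0
        print("s=%.1f [%.2f, %.2f, 0] az=%.3f"%(s,(d[0]*c+d[1]*s_)/10,(d[0]*s_-d[1]*c)/10,-(t-t0)))
E
python3 - <<'E'
from path import *
call(-49.4,[-46,-42,-38,-34,-30,-26,-22,-20])
for a,b in [(-20,4),(4,28),(28,52),(52,76),(76,100),(100,124)]: print(a);call(a,np.linspace(a,b,9)[1:])
E
```

```text
s=-46.0 [0.34, 0.00, 0] az=-0.000
s=-42.0 [0.74, 0.00, 0] az=-0.000
s=-38.0 [1.14, 0.00, 0] az=-0.000
s=-34.0 [1.54, 0.00, 0] az=-0.000
s=-30.0 [1.94, 0.00, 0] az=-0.000
s=-26.0 [2.34, 0.00, 0] az=-0.000
s=-22.0 [2.74, 0.00, 0] az=-0.000
s=-20.0 [2.94, 0.00, 0] az=-0.000
-20
s=-17.0 [0.30, 0.00, 0] az=-0.000
s=-14.0 [0.60, 0.00, 0] az=-0.000
s=-11.0 [0.90, -0.00, 0] az=-0.000
s=-8.0 [1.20, -0.01, 0] az=-0.005
s=-5.0 [1.50, -0.02, 0] az=-0.015
s=-2.0 [1.80, -0.04, 0] az=-0.030
s=1.0 [2.10, -0.07, 0] az=-0.051
s=4.0 [2.40, -0.10, 0] az=-0.077
4
s=7.0 [0.30, -0.02, 0] az=-0.031
s=10.0 [0.60, -0.04, 0] az=-0.068
s=13.0 [0.89, -0.08, 0] az=-0.110
s=16.0 [1.18, -0.12, 0] az=-0.153
s=19.0 [1.47, -0.18, 0] az=-0.196
s=22.0 [1.76, -0.25, 0] az=-0.239
s=25.0 [2.04, -0.33, 0] az=-0.281
s=28.0 [2.32, -0.42, 0] az=-0.324
28
s=31.0 [0.30, -0.01, 0] az=-0.043
s=34.0 [0.59, -0.04, 0] az=-0.086
s=37.0 [0.88, -0.07, 0] az=-0.129
s=40.0 [1.17, -0.12, 0] az=-0.171
s=43.0 [1.46, -0.18, 0] az=-0.214
s=46.0 [1.75, -0.26, 0] az=-0.257
s=49.0 [2.03, -0.34, 0] az=-0.300
s=52.0 [2.31, -0.44, 0] az=-0.343
52
s=55.0 [0.30, -0.01, 0] az=-0.043
s=58.0 [0.59, -0.04, 0] az=-0.086
s=61.0 [0.88, -0.07, 0] az=-0.129
s=64.0 [1.17, -0.12, 0] az=-0.171
s=67.0 [1.46, -0.18, 0] az=-0.214
s=70.0 [1.75, -0.26, 0] az=-0.257
s=73.0 [2.03, -0.34, 0] az=-0.300
s=76.0 [2.31, -0.44, 0] az=-0.343
76
s=79.0 [0.30, -0.01, 0] az=-0.043
s=82.0 [0.59, -0.04, 0] az=-0.086
s=85.0 [0.88, -0.07, 0] az=-0.129
s=88.0 [1.17, -0.12, 0] az=-0.171
s=91.0 [1.46, -0.18, 0] az=-0.214
s=94.0 [1.75, -0.26, 0] az=-0.257
s=97.0 [2.03, -0.34, 0] az=-0.300
s=100.0 [2.31, -0.44, 0] az=-0.341
100
s=103.0 [0.30, -0.00, 0] az=-0.036
s=106.0 [0.59, -0.01, 0] az=-0.067
s=109.0 [0.89, -0.03, 0] az=-0.093
s=112.0 [1.19, -0.05, 0] az=-0.113
s=115.0 [1.48, -0.07, 0] az=-0.128
s=118.0 [1.78, -0.11, 0] az=-0.138
s=121.0 [2.08, -0.14, 0] az=-0.143
s=124.0 [2.38, -0.19, 0] az=-0.143
```

Emit:
drive_tool --increments '[[-0.5,[0.4,0,0],[0,0,0]],[-0.5,[0.8,0,0],[0,0,0]],[-0.5,[1.2,0,0],[0,0,0]],[-0.5,[1.6,0,0],[0,0,0]],[-0.5,[2.0,0,0],[0,0,0]],[-0.5,[2.4,0,0],[0,0,0]],[-0.5,[2.8,0,0],[0,0,0]],[-0.5,[2.9,0,0],[0,0,0]]]'

```text
time: 9.0
position: [0.5629, -0.0709, 0.052]
tool_rot: [[1.0, 0.026, -0.002], [0.026, -1.0, -0.0], [-0.002, 0.0, -1.0]]
contact_force: [-7.7, -0.5, 9.6]
opening: 0.0389
```

Lateral force is near zero but the down-force has grown, so I'll ease up by 0.5 mm while advancing.

Emit:
drive_tool --increments '[[-0.5,[0.2,0,-0.04],[0,0,0]],[-0.5,[0.5,0,-0.05],[0,0,0]],[-0.5,[0.8,0,-0.05],[0,0,0]],[-0.5,[1.1,-0.01,-0.05],[0,0,-0.003]],[-0.5,[1.4,-0.02,-0.05],[0,0,-0.01]],[-0.5,[1.5,-0.02,-0.05],[0,0,-0.015]]]'

```text
time: 9.75
position: [0.5786, -0.0702, 0.052]
tool_rot: [[0.999, 0.041, -0.0], [0.041, -0.999, -0.0], [-0.0, 0.0, -1.0]]
contact_force: [-4.1, -0.3, 4.1]
opening: 0.0392
```

```bash
python3 - <<'E'
from path import *
for a,b in [(-5,19),(91,115),(115,139)]: print(a);call(a,np.linspace(a,b,9)[1:])
E
```

```text
-5
s=-2.0 [0.30, -0.02, 0] az=-0.015
s=1.0 [0.60, -0.04, 0] az=-0.036
s=4.0 [0.90, -0.07, 0] az=-0.062
s=7.0 [1.19, -0.11, 0] az=-0.093
s=10.0 [1.49, -0.15, 0] az=-0.130
s=13.0 [1.78, -0.20, 0] az=-0.172
s=16.0 [2.07, -0.26, 0] az=-0.215
s=19.0 [2.36, -0.34, 0] az=-0.258
91
s=94.0 [0.30, -0.01, 0] az=-0.043
s=97.0 [0.59, -0.04, 0] az=-0.086
s=100.0 [0.88, -0.07, 0] az=-0.127
s=103.0 [1.18, -0.11, 0] az=-0.163
s=106.0 [1.47, -0.16, 0] az=-0.194
s=109.0 [1.76, -0.21, 0] az=-0.220
s=112.0 [2.05, -0.27, 0] az=-0.240
s=115.0 [2.35, -0.33, 0] az=-0.256
115
s=118.0 [0.30, 0.01, 0] az=-0.010
s=121.0 [0.60, 0.01, 0] az=-0.014
s=124.0 [0.90, 0.00, 0] az=-0.014
s=127.0 [1.20, -0.00, 0] az=-0.014
s=130.0 [1.50, -0.01, 0] az=-0.014
s=133.0 [1.80, -0.01, 0] az=-0.014
s=136.0 [2.10, -0.01, 0] az=-0.014
s=139.0 [2.40, -0.02, 0] az=-0.014
```

Emit:
drive_tool --increments '[[-0.5,[0.3,-0.02,0],[0,0,-0.015]],[-0.5,[0.6,-0.04,0],[0,0,-0.036]],[-0.5,[0.9,-0.07,0],[0,0,-0.062]],[-0.5,[1.19,-0.11,0],[0,0,-0.093]],[-0.5,[1.49,-0.15,0],[0,0,-0.13]],[-0.5,[1.49,-0.15,0],[0,0,-0.13]]]'

```text
time: 10.5
position: [0.5939, -0.068, 0.052]
tool_rot: [[0.985, 0.171, 0.002], [0.171, -0.985, 0.0], [0.002, 0.0, -1.0]]
contact_force: [0.6, 0.1, 0.5]
opening: 0.0389
```

Emit:
drive_tool --increments '[[-0.5,[0.3,-0.01,0.01],[0,0,-0.043]],[-0.5,[0.59,-0.04,0.02],[0,0,-0.086]],[-0.5,[0.88,-0.07,0.02],[0,0,-0.129]],[-0.5,[1.17,-0.12,0.02],[0,0,-0.171]],[-0.5,[1.46,-0.18,0.02],[0,0,-0.214]],[-0.5,[1.46,-0.18,0.02],[0,0,-0.214]]]'

```text
time: 11.25
position: [0.6078, -0.0639, 0.052]
tool_rot: [[0.927, 0.375, 0.001], [0.375, -0.927, -0.0], [0.001, 0.001, -1.0]]
contact_force: [-0.9, -0.9, 2.1]
opening: 0.0392
```

Emit:
drive_tool --increments '[[-0.5,[0.3,-0.01,0],[0,0,-0.043]],[-0.5,[0.59,-0.04,0],[0,0,-0.086]],[-0.5,[0.88,-0.07,0],[0,0,-0.129]],[-0.5,[1.17,-0.12,0],[0,0,-0.171]],[-0.5,[1.46,-0.18,0],[0,0,-0.214]],[-0.5,[1.46,-0.18,0],[0,0,-0.214]]]'

```text
time: 12.0
position: [0.6205, -0.0567, 0.052]
tool_rot: [[0.827, 0.563, 0.001], [0.563, -0.827, -0.0], [0.001, 0.001, -1.0]]
contact_force: [0.6, -0.8, 1.3]
opening: 0.0393
```

```bash
python3 - <<'E'
from h import *
import pickle
o=robot.get_obs();img=np.ascontiguousarray(cams.read_camera("wrist")[:,:,::-1])
pickle.dump(o,open("w4.pkl","wb"));cv2.imwrite("pics/w4.png",img);print(o["time"],o["position"],o["contact_force"])
p=np.load("p.npy")
A=rect(img,"wrist",p,.026,-30,115,-110,90,4,o)
for k in range(-30,111,10): A[min(int((115-k)*4),579),::8]=(0,0,255)
for k in range(-110,81,10): A[::8,min(799,int((90-k)*4))]=(255,0,0)
cv2.imwrite("pics/r4.png",A)
E
```

```text
12.0 [ 0.62051019 -0.05671454  0.05196731] [ 0.56486057 -0.774053    1.34269033]
```

View pics/r4.png

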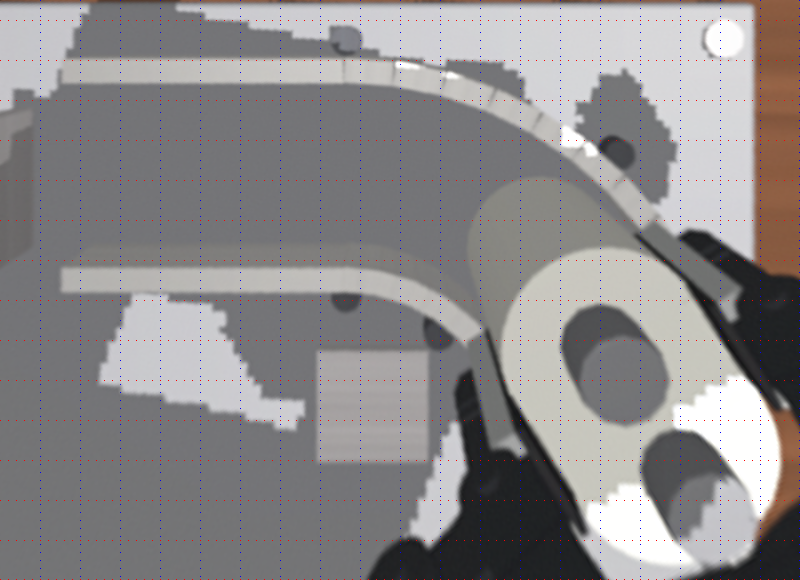

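Exit rails' inner faces are at v≈84 and 267, so the centre is x≈71.1; my planned path is within about 1.5 mm of that. No side force so far, so I carry on.

Emit:
drive_tool --increments '[[-0.5,[0.3,-0.01,0],[0,0,-0.043]],[-0.5,[0.59,-0.04,0.01],[0,0,-0.086]],[-0.5,[0.88,-0.07,0.01],[0,0,-0.129]],[-0.5,[1.17,-0.12,0.01],[0,0,-0.171]],[-0.5,[1.46,-0.18,0.01],[0,0,-0.214]],[-0.5,[1.46,-0.18,0.01],[0,0,-0.214]]]'

```text
time: 12.8
position: [0.6315, -0.0471, 0.052]
tool_rot: [[0.688, 0.725, 0.001], [0.725, -0.688, -0.0], [0.001, 0.001, -1.0]]
contact_force: [-0.9, -1.9, 2.9]
opening: 0.0391
```

Emit:
drive_tool --increments '[[-0.5,[0.3,-0.01,0],[0,0,-0.043]],[-0.5,[0.59,-0.04,0],[0,0,-0.086]],[-0.5,[0.88,-0.07,0],[0,0,-0.129]],[-0.5,[1.17,-0.12,0],[0,0,-0.171]],[-0.5,[1.46,-0.18,0],[0,0,-0.214]],[-0.5,[1.46,-0.18,0],[0,0,-0.214]]]'

```text
time: 13.55
position: [0.6402, -0.0352, 0.052]
tool_rot: [[0.519, 0.855, 0.001], [0.855, -0.519, -0.0], [0.0, 0.001, -1.0]]
contact_force: [-0.5, -2.0, 2.2]
opening: 0.0391
```

Emit:
drive_tool --increments '[[-0.5,[0.3,-0.01,0],[0,0,-0.043]],[-0.5,[0.59,-0.04,0],[0,0,-0.086]],[-0.5,[0.88,-0.07,0],[0,0,-0.129]],[-0.5,[1.17,-0.12,0],[0,0,-0.171]],[-0.5,[1.46,-0.18,0],[0,0,-0.214]],[-0.5,[1.46,-0.18,0],[0,0,-0.214]]]'

```text
time: 14.3
position: [0.6463, -0.0217, 0.052]
tool_rot: [[0.326, 0.946, 0.001], [0.946, -0.326, 0.0], [0.0, 0.001, -1.0]]
contact_force: [0.5, -2.2, 3.3]
opening: 0.0393
```

Emit:
drive_tool --increments '[[-0.5,[0.3,-0.01,0],[0,0,-0.043]],[-0.5,[0.59,-0.04,0],[0,0,-0.086]],[-0.5,[0.88,-0.07,0],[0,0,-0.129]],[-0.5,[1.17,-0.12,0],[0,0,-0.171]],[-0.5,[1.46,-0.18,0],[0,0,-0.213]],[-0.5,[1.46,-0.18,0],[0,0,-0.213]]]'

```text
time: 15.05
position: [0.6492, -0.007, 0.052]
tool_rot: [[0.117, 0.993, 0.001], [0.993, -0.117, 0.0], [0.0, 0.001, -1.0]]
contact_force: [0.2, -1.0, 3.0]
opening: 0.0396
```

Emit:
drive_tool --increments '[[-0.5,[0.3,0,0],[0,0,-0.036]],[-0.5,[0.59,-0.01,0],[0,0,-0.067]],[-0.5,[0.89,-0.03,0],[0,0,-0.093]],[-0.5,[1.19,-0.05,0],[0,0,-0.113]],[-0.5,[1.48,-0.07,0],[0,0,-0.128]],[-0.5,[1.48,-0.07,0],[0,0,-0.128]]]'

```text
time: 15.8
position: [0.6502, 0.0079, 0.052]
tool_rot: [[-0.012, 1.0, 0.0], [1.0, 0.012, 0.0], [0.0, 0.0, -1.0]]
contact_force: [0.6, -2.8, 5.7]
opening: 0.0385
```

Emit:
drive_tool --increments '[[-0.5,[0.4,0,-0.02],[0,0,-0.01]],[-0.5,[0.8,0,-0.03],[0,0,-0.014]],[-0.5,[1.2,0,-0.03],[0,0,-0.014]],[-0.5,[1.6,-0.01,-0.03],[0,0,-0.014]],[-0.5,[2.0,-0.01,-0.03],[0,0,-0.014]],[-0.5,[2.4,-0.02,-0.03],[0,0,-0.014]],[-0.5,[2.8,-0.02,-0.03],[0,0,-0.014]],[-0.5,[3.1,-0.02,-0.03],[0,0,-0.014]]]'

```text
time: 16.8
position: [0.6494, 0.0388, 0.052]
tool_rot: [[-0.025, 1.0, -0.0], [1.0, 0.025, -0.0], [-0.0, -0.0, -1.0]]
contact_force: [-0.6, -5.4, 6.7]
opening: 0.0393
```

Emit:
drive_tool --increments '[[-0.5,[0.2,0,-0.04],[0,0,0]],[-0.5,[0.4,0,-0.04],[0,0,0]],[-0.5,[0.6,0,-0.04],[0,0,0]],[-0.5,[0.6,0,-0.04],[0,0,0]]]'

```text
time: 17.3
position: [0.6489, 0.0449, 0.052]
tool_rot: [[-0.025, 1.0, -0.001], [1.0, 0.025, 0.001], [0.001, -0.001, -1.0]]
contact_force: [-0.5, -2.3, 1.5]
opening: 0.0393
```

Emit:
drive_tool --increments '[[-0.5,[0.15,0,0],[0,0,0]],[-0.5,[0.3,0,0],[0,0,0]],[-0.5,[0.45,0,0],[0,0,0]],[-0.5,[0.6,0,0],[0,0,0]]]'

```text
time: 17.8
position: [0.6488, 0.0507, 0.052]
tool_rot: [[-0.025, 1.0, -0.001], [1.0, 0.025, 0.0], [0.0, -0.001, -1.0]]
contact_force: [0.5, -1.1, 0.6]
opening: 0.0393
```

Emit:
drive_tool --increments '[[-0.5,[0.15,0,0.01],[0,0,0]],[-0.5,[0.3,0,0.01],[0,0,0]],[-0.5,[0.45,0,0.01],[0,0,0]],[-0.5,[0.6,0,0.01],[0,0,0]]]'

```text
time: 18.3
position: [0.6488, 0.0552, 0.0521]
tool_rot: [[-0.025, 1.0, -0.001], [1.0, 0.025, -0.002], [-0.002, -0.001, -1.0]]
contact_force: [-0.5, -7.0, -0.3]
opening: 0.0388
```

Plunger felt: fy = -7 N at TCP y = 0.055. From here I push in small steps.

Emit:
drive_tool --increments '[[-0.5,[0.08,0,0.02],[0,0,0]],[-0.5,[0.16,0,0.03],[0,0,0]],[-0.5,[0.24,0,0.03],[0,0,0]],[-0.5,[0.24,0,0.03],[0,0,0]]]'

```text
time: 18.8
position: [0.6487, 0.0575, 0.0521]
tool_rot: [[-0.025, 1.0, -0.001], [1.0, 0.025, -0.003], [-0.003, -0.001, -1.0]]
contact_force: [-1.6, -6.4, 1.3]
opening: 0.0392
```

Emit:
drive_tool --increments '[[-0.5,[0.08,0,0.01],[0,0,0]],[-0.5,[0.16,0,0.01],[0,0,0]],[-0.5,[0.2,0,0.01],[0,0,0]],[-0.5,[0.2,0,0.01],[0,0,0]]]'

```text
time: 19.3
position: [0.6487, 0.0584, 0.0522]
tool_rot: [[-0.026, 1.0, -0.001], [1.0, 0.026, -0.004], [-0.004, -0.001, -1.0]]
contact_force: [-1.9, -10.6, 2.0]
opening: 0.0392
```

Emit:
drive_tool --increments '[[-0.5,[0.04,0,0],[0,0,0]],[-0.5,[0.07,0,0],[0,0,0]],[-0.5,[0.07,0,0],[0,0,0]]]'

```text
time: 19.68
position: [0.6487, 0.0584, 0.0521]
tool_rot: [[-0.026, 1.0, -0.001], [1.0, 0.026, -0.006], [-0.006, -0.001, -1.0]]
contact_force: [-2.2, -12.8, 2.0]
opening: 0.0394
```

Bottomed: no further motion at y = 0.0584, about 6 mm after first contact, at 12.8 N. I'll hold a steady push.

Emit:
drive_tool --increments '[[-0.5,[0.01,0,0],[0,0,0]],[-0.5,[0.01,0,0],[0,0,0]],[-0.5,[0.01,0,0],[0,0,0]],[-0.5,[0.01,0,0],[0,0,0]],[-0.5,[0.01,0,0],[0,0,0]],[-0.5,[0.01,0,0],[0,0,0]]]'

```text
time: 20.42
position: [0.6487, 0.0584, 0.0522]
tool_rot: [[-0.026, 1.0, -0.001], [1.0, 0.026, -0.006], [-0.006, -0.001, -1.0]]
contact_force: [-0.9, -13.4, 2.3]
opening: 0.0392
```

```bash
python3 - <<'E'
from h import *
import pickle
o=robot.get_obs();img=np.ascontiguousarray(cams.read_camera("wrist")[:,:,::-1])
print(o["time"],o["position"],o["contact_force"])
cv2.imwrite("pics/w5.png",img);cv2.imwrite("pics/w5b.png",cv2.resize(img,(800,600),interpolation=cv2.INTER_CUBIC))
print(robot.get_obs()["contact_force"])
E
```

```text
20.425 [0.64873419 0.05843396 0.05217181] [ -0.91517696 -13.43763832   2.32712466]
[ -2.34728349 -13.39392665   2.15199309]
```

View pics/w5b.png

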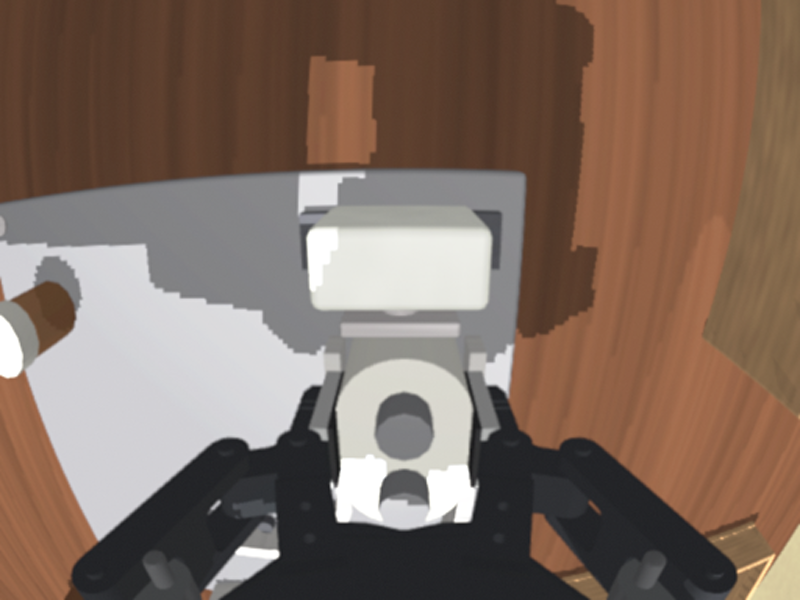

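The carrier stands square against the plunger plate (plate at v≈330, dock front edge v≈310). I'll check the stroke by comparing the plate-to-dock gap before and after.

```bash
python3 - <<'E'
from h import *
import pickle
p=np.load("p.npy");o1=pickle.load(open("w1.pkl","rb"));o5=robot.get_obs();print(o5["contact_force"],o5["time"])
C=np.hstack([rect(cv2.imread(f"pics/w{k}.png"),"wrist",p,.046,35,110,65,142,5.1,o) for k,o in((1,o1),(5,o5))])
cv2.imwrite("pics/r5.png",C);print(C.shape)
E
```

```text
[ -2.34728349 -13.39392665   2.15199309] 20.475
(382, 784, 3)
```

View pics/r5.png

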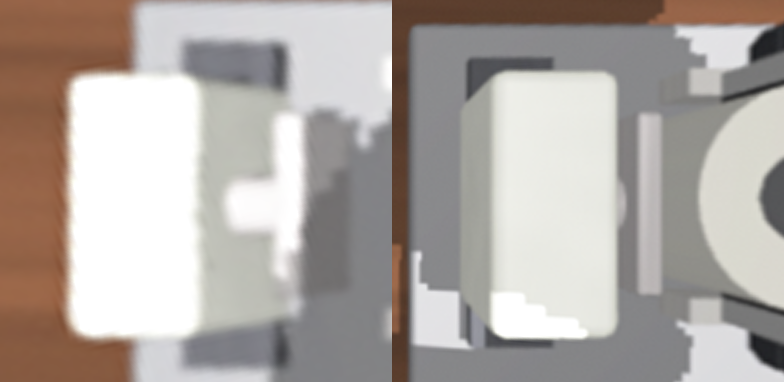

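```bash
python3 - <<'E'
from h import *
import pickle
p=np.load("p.npy");o1=pickle.load(open("w1.pkl","rb"));o5=robot.get_obs()
c,s=np.cos(p[2]),np.sin(p[2])
def yt(o,u,v,z):
    q=T2(p,[[(110-v/5.1)*1e-3,(142-u/5.1)*1e-3]]);px=project("wrist",np.c_[q,[[.046]]],o)
    w=plane("wrist",px,z,o)[0,:2]-p[:2];return np.round(np.array([c*w[0]+s*w[1],-s*w[0]+c*w[1]])*1e3,1)
print("before edge,plate",yt(o1,203,205,.054),yt(o1,304,205,.046))
print("after",yt(o5,617-392,205,.054),yt(o5,661-392,205,.046))
print("dock centre x",yt(o1,203,75,.054),yt(o1,203,337,.054),yt(o5,225,72,.054),yt(o5,225,338,.054))
E
```

```text
before edge,plate [69.8 98.1] [69.8 82.4]
after [ 69.9 100.9] [69.8 89.3]
dock centre x [94.7 98.1] [44.6 98.1] [ 94.4 100.9] [ 45.5 100.9]
```

Before and after, the plate-to-dock gap shrank by 4.1 mm; the plate itself moved 6.9 mm. Those bracket 6 mm but don't settle it. To rule out binding, I'll relax, centre the carrier sideways to remove fx, and push again to see whether it stops in the same place.

Emit:
drive_tool --increments '[[-0.5,[-0.2,-0.03,0],[0,0,0]],[-0.5,[-0.2,-0.06,0],[0,0,0]],[-0.5,[-0.1,-0.06,0],[0,0,0]],[-0.5,[-0.03,-0.06,0],[0,0,0]],[-0.5,[0,-0.06,0],[0,0,0]],[-0.5,[0,-0.06,0],[0,0,0]]]'

```text
time: 21.22
position: [0.6487, 0.0585, 0.0522]
tool_rot: [[-0.026, 1.0, 0.001], [1.0, 0.026, -0.006], [-0.006, 0.0, -1.0]]
contact_force: [0.1, -13.8, 0.5]
opening: 0.0387
```

```bash
python3 - <<'E'
from workcell import robot
o=robot.get_obs();print(o["time"],o["position"].round(5),o["contact_force"],o["ft_torque"])
E
```

```text
21.225 [0.64865 0.05849 0.05221] [  0.06745613 -13.78833397   0.47116302] [-2.12448711 -0.06863748  0.02979944]
```

It stops at the same y = 0.0585 with side force 0.1 N and no yaw moment, so the plunger is firmly bottomed. I'll hold the push again, then ease off.

Emit:
drive_tool --increments '[[-0.5,[-0.02,0,0],[0,0,0]],[-0.5,[-0.02,0,0],[0,0,0]],[-0.5,[-0.02,0,0],[0,0,0]],[-0.5,[-0.02,0,0],[0,0,0]],[-0.5,[-0.02,0,0],[0,0,0]],[-0.5,[-0.02,0,0],[0,0,0]],[-0.5,[-0.02,0,0],[0,0,0]]]'

```text
time: 22.1
position: [0.6486, 0.0585, 0.0522]
tool_rot: [[-0.026, 1.0, 0.001], [1.0, 0.026, -0.005], [-0.005, 0.0, -1.0]]
contact_force: [0.5, -13.7, 0.0]
opening: 0.039
```

Emit:
drive_tool --increments '[[-0.5,[-0.15,0,0],[0,0,0]],[-0.5,[-0.3,0,0],[0,0,0]],[-0.5,[-0.36,0,0],[0,0,0]],[-0.5,[-0.36,0,0],[0,0,0]]]'

```text
time: 22.6
position: [0.6486, 0.0581, 0.052]
tool_rot: [[-0.025, 1.0, 0.001], [1.0, 0.025, 0.0], [0.0, 0.001, -1.0]]
contact_force: [1.8, -0.9, -0.8]
opening: 0.0393
```

Emit:
drive_tool --increments '[[-0.5,[0.08,0,0],[0,0,0]],[-0.5,[0.08,0,0],[0,0,0]],[-0.2,[0.08,0,0],[0,0,0]],[0.3,[0.08,0,0],[0,0,0]],[0.7,[0.08,0,0],[0,0,0]],[1,[0.08,0,0],[0,0,0]],[1,[0.08,0,0],[0,0,0]],[1,[0.08,0,0],[0,0,0]]]'

```text
time: 23.6
position: [0.6483, 0.0588, 0.0519]
tool_rot: [[-0.025, 1.0, -0.0], [1.0, 0.025, 0.0], [0.0, -0.0, -1.0]]
contact_force: [0.0, -0.7, 0.4]
opening: 0.0854
```

Emit:
drive_tool --increments '[[1,[0,0,-0.5],[0,0,0]],[1,[0,0,-1.5],[0,0,0]],[1,[0,0,-3.5],[0,0,0]],[1,[0,0,-7],[0,0,0]],[1,[0,0,-11],[0,0,0]],[1,[0,0,-15],[0,0,0]],[1,[-3,0,-16],[0,0,0]],[1,[-3,0,-16],[0,0,0]]]'

```text
time: 24.6
position: [0.6502, 0.0274, 0.2157]
tool_rot: [[-0.023, 1.0, 0.005], [1.0, 0.023, -0.0], [-0.0, 0.005, -1.0]]
contact_force: [0.3, -0.3, -0.2]
opening: 0.0853
```

```bash
python3 - <<'E'
from h import *
o=robot.get_obs();img=np.ascontiguousarray(cams.read_camera("wrist")[:,:,::-1])
print(o["time"],o["position"],o["contact_force"],o["opening"])
cv2.imwrite("pics/w6.png",img);cv2.imwrite("pics/w6b.png",cv2.resize(img,(800,600),interpolation=cv2.INTER_CUBIC))
E
```

```text
24.6 [0.65024326 0.02740325 0.21568499] [ 0.29250884 -0.25124446 -0.20103767] 0.08530173579638653
```

View pics/w6b.png

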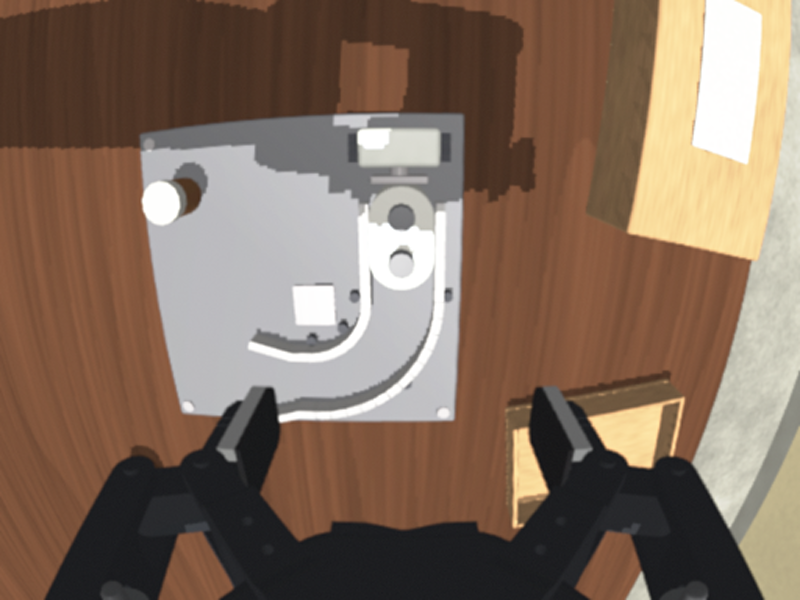

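The carrier stands square between the rails at (401,235), up against the plunger plate at (399,180). The jar at (165,203) is untouched and the gripper is clear. I'll hand the job in.

```bash
python3 -c "
from workcell import job
print(job.sign_off())"
```

```text
the job is handed in; nothing more can be done
None
```

I stood the white two-tube carrier on the apron, slid it between the rails and round the bend, and pushed the dock's plunger in with it. I then seated it with a steady push, released it and handed the job in at about 24.6 s.

**What the checks showed:**
- **Seating push:** the wrist read 13.4 N over the first hold of about 0.75 s, and 13.7–13.8 N over a repeat hold of about 1 s. Friction on the deck means the force on the dock itself was probably about 1 N lower, still within 10–15 N.
- **Plunger bottomed:** the carrier stopped at the same place (TCP y = 0.0584–0.0585 m) on both pushes. On the second push there was almost no sideways force or twisting moment, so it was not binding.
- **Travel in the channel:** the carrier stayed down with a light press on the deck, about 12 N at most. Sideways force readings in the channel stayed at or below about 2.5 N. Forces were read only at the end of each move, so brief peaks in between would not show.
- **At the end:** the last picture shows the carrier standing square against the plunger plate, the jar in place and the gripper clear. Neither the puck, the cup nor the look-alikes were touched.

**What disagreed:** the camera check of the plunger stroke was loose. The gap between plate and dock shrank by 4.1 mm, while the plate's own position changed by 6.9 mm. These bracket the expected 6 mm without confirming it, so I relied on the firm, repeatable stop. The top and wrist cameras also differed by up to 6 mm along the tool's x axis, which I allowed for by working to the middle of the play in the channel.

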